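# Close the ink dispenser's filling port with its cam-lock plug

### The arm

A 6-joint arm with a two-finger parallel gripper is mounted at the origin on a cart in front of the work surface, level with it; the furniture and walls round the work are solid. World frame = base frame: x ahead of the robot, y to its left, z up, the work surface at z = 0. Lengths are in mm, angles in rad, forces in N, time in s.
With the tool pointing down it reaches from about 350 to 875 mm from the base axis. Payload 4.2 kg.
Tool frame: the origin (TCP) lies at the very end of the fingers, on their centre line; the grasp point (between the pads) lies 19 mm behind it; z points along the fingers, y is the direction in which the jaws open and shut (so a half turn about z gives the same grasp; the last joint's range is limited). The gripper opens to 85 mm and grips with 20 to 120 N. Pads are 22 mm wide; open, the fingers measure 114 mm over their backs; the gripper's body (76 mm by 85 mm) begins 54 mm behind the grasp point. The pads swing forward as they close: fully open they stand 13 mm farther back than shut.
Start: joints at [1.361, 0.385, 0.008, 0, -1.194, -0.259], TCP at [282.351, 557.563, 231.312] pointing down, gripper open.
Joint ranges: [-3.14, 3.14], [-1.21, 2.06], [-1.07, 1.41], [-3.16, 2.05], [-2.99, -0.16], [-3.1, 3.1]. Speed limits (rad/s): [2.79, 2.79, 3.14, 3.14, 3.14, 3.14].

### API

Orientations are given as a unit quaternion [x, y, z, w].
In Python, from bench import telemetry, eyes, arm gives the robot as it stands. The module is installed in compiled form; this text tells all that it offers.
- The arm moves only by the tool move_arm, never from a script. Its argument "deltas" is text: rows parted by semicolons, each of 6 numbers parted by spaces: the shift along the tool's x, y, z in cm, then the turn, a rotation vector about the tool's x, y, z in rad. A call has 1 to 12 rows; each row shifts and turns the commanded pose from where the row before left it, along the tool's axes as they then stand; what a row does not reach is not made up. A row lasts 1/8 s, in which the tool goes at most 62.5 mm and 10.7 degrees, less where a joint would pass 70% of its speed; a pose out of reach is approached as far as the arm can. A call is refused whole if a number of a shift passes 6.25 or a number of a turn 0.188, either way. A call with a gripper value outside its range is refused whole. "grip" is the finger opening in cm, from 0 to 8.54, set as the call begins (left out, the last holds). The fingers move at their own pace and stop on an object; the grip force is fixed at half the most. Time passes only in rows, so rows that do not move let the fingers close. It gives the time, the measured TCP pose, the force and the opening at its end, in the units of the state.
- telemetry.read_state(): the state, without advancing time (a new reading comes with each control period).
- eyes.get_image(name): name is "scene" or "top" or "wrist"; returns a dict with "pixels" (420x560x3 uint8, blue, green, red), "range_z" (420x560 float32, mm along the optical axis (not along the pixel's ray), 0 where there is no reading), "fx", "fy", "cx", "cy" (pixels), "origin" and "orientation" of the camera in the world; the wrist camera has in their place "tool_from_camera" (4x4, takes a point from camera to tool coordinates, whose origin is the TCP and whose axes are the flange's). Camera axes: x right, y up, looking along -z (the intrinsics and any distortion apply to the point x, -y, -z); pixel columns grow to the right and rows downward; lengths in mm; the calibration is good to about 2 mm. A picture is of the moment at which its call begins: read the wrist's pose just before it.
- arm.job_done(): hands the job in, once; it reports no verdict.
Trained networks look in a picture, given as the dict that the camera call returned (one of the last four; its "shot" number tells which), for a name from the list of things; names that differ only in an ending like _2 or _b are one class to them, and where a whole thing is asked for, a point or a joint stands for the part that bears it (a point fixed in the world has none). Each returns a list of dicts, best first, with "p" (0 to 1); they miss things now and then, are a little off and sometimes report something else, mostly with a low value. They report only what shows in the picture. A call takes as long as a camera call.
- eyes.boxes_of(picture, name): "point" ([x, y, z] in mm, in world coordinates, good to about 4 mm: the middle of the surface that is visible of it).
The state is a dict: "clock": time; "joints": joint angles; "joint_vel": joint speeds; "joint_efforts": joint torques, N m; "position": TCP position; "ee_rot": TCP orientation; "contact_force": force on the tool from outside, world axes, zero at the start; "wrist_torque": the same for the moment, N m; "gripper_width": finger opening in mm.
Only numpy, scipy, OpenCV 4.12 (cv2) and the standard library are available. Lean on these libraries where they do the work, as an engineer would, in place of code of your own. Each camera call takes 0.05 s, during which the arm holds its last target.

### The job

The ink refill dispenser has just been filled: close its filling port. Set the grooved metal plug straight down into the coupler on top of the dispenser, feeling for the mouth and never forcing it, then swing the two cam arms down together, neither well ahead of the other, until both lie fully down against the coupler and the plug is drawn down on its gasket. Leave the things round about where they are.

Things in the scene. Friction and masses are not known exactly. Their poses are not given: they have to be found in the camera images.
- plug: Loose bare-metal plug, 0.13 kg, 43 mm high, upright on the table at the start. Origin at the centre of its underside, z up. Round: foot of diameter 36 mm from 0 to 6 mm (bottom edge chamfered 1 mm); groove, 6 to 20 mm (waist 22 mm, lower flank a 45 degree cone); body of diameter 36 mm, 20.5 to 27 mm; collar of diameter 44 mm, 27 to 30 mm; knob on top.
- plug_knob (a point): Centre of the plug's knob, the place to hold it: diameter 28 mm, 30 to 43 mm above the plug's underside.
- dispenser: White round ink tank, diameter 124 mm, on a steel base plate, tap at its front (-x), fixed to the table. Origin on the table under the tank's axis, z up. Lid top at 141 mm; on it stands the bare-metal female coupler, mouth up, with a cam arm on its +y and on its -y side. Nothing else on the dispenser is within 60 mm of the coupler above the lid.
- port (a point): Nominal centre of the coupler's mouth, on the tank's axis, 205 mm above the table. Bore diameter 38 mm (1 mm play round the plug, no lead-in), rim 4 mm wide. The coupler floats on a rubber grommet: with its arms it stands up to 6 mm off this point along the dispenser's x and as much along y, unmeasured, and stays there unless pushed sideways by more than about 18 N.
- seat (a point): Nominal centre of the gasket's top inside the coupler, 21.7 mm below the mouth: the plug's underside rests here when it has dropped in, its collar 5.5 mm above the rim. The arms then draw the plug about 2 mm lower (gasket spring 3.6 N/mm, 3 N to start).
- hinge_a (a point): Nominal hinge of cam arm a, dispenser's +y side: axis along the dispenser's x, 21.4 mm from the coupler's axis, 195 mm above the table; shares the coupler's unmeasured offset. The steel arm is 14 mm wide, 5 mm thick, 48 mm long and ends in an eye of diameter 18 mm. Fully down, its outer face is 28 mm from the coupler's axis: 56 mm over both arms.
- hinge_b (a point): Nominal hinge of cam arm b, dispenser's -y side: the mirror image of hinge a.
- cam_arm_a (a joint): Angle of cam arm a, rad: 0 = fully up (points outward, 20 degrees above level), 0.35 = level, 1.92 = fully down (upright against the coupler, on its stop). Starts at 0 to 0.45. Stays where it is left: 0.07 N m of friction, up to 0.15 N m from about 0.85 rad on, where its cam bears in the plug's groove.
- cam_arm_b (a joint): Angle of cam arm b, rad, likewise: 0 = fully up, 1.92 = fully down. Starts at 0 to 0.45 independently of arm a.
- ink_bottle: Bystander: small glass jar with a black cap, diameter 42 mm, 58 mm high. Origin at the centre of its underside.
- pocket_stamp: Bystander: black pocket stamp standing upright, 23 x 23 x 68 mm. Origin at the centre of its underside.
- paper_tape: Bystander: roll of paper tape lying flat, diameter 51 mm, 18 mm high. Origin at the centre of its underside.
- stamp_pad: Bystander: flat black ink pad, 69 x 76 x 20 mm. Origin at the centre of its underside.

How it is judged:
By the outcome, as a careful person would: the job done as asked, in the order asked, and still so for the second after the job is handed in, with the robot touching nothing.
It also fails if it takes over 64 s, if anything falls off the work surface, if the arm or the gripper's body presses on something with over 40 N, if the wrist force passes 120 N, or if a joint passes its speed limit or range.

## Working session

There is one attempt and no reset: what is moved stays moved. The work goes in short steps, Python scripts to look and compute and a tool call to move; the robot and the scene stay as the last step left them, time stands still between calls to the robot, and variables do not carry over. Pictures are saved under pics/ and viewed, and the job is handed in when it is done.

Besides the shell and the picture viewer there is one more tool, called after "Request:" by a JSON object that holds its "method" and its "body". move_arm: Moves the arm, as the interface text tells. Its arguments: {"type":"object","properties":{"deltas":{"type":"string"},"grip":{"type":"number"}},"required":["deltas"]}

```bash
mkdir -p pics; cat > h.py <<'E'
import numpy as np, cv2
from scipy.spatial.transform import Rotation as R
from bench import telemetry, eyes, arm
def cam(im,st=None):
    if "origin" in im:
        T=np.eye(4);o=np.array(im["orientation"],float)
        T[:3,:3]=o if o.shape==(3,3) else R.from_quat(o).as_matrix()
        T[:3,3]=im["origin"];return T
    W=np.eye(4);W[:3,:3]=R.from_quat(st["ee_rot"]).as_matrix();W[:3,3]=st["position"]
    return W@np.array(im["tool_from_camera"])
def cloud(im,st=None):
    T=cam(im,st);d=im["range_z"];h,w=d.shape
    u,v=np.meshgrid(np.arange(w),np.arange(h))
    P=np.stack([(u-im["cx"])/im["fx"]*d,-(v-im["cy"])/im["fy"]*d,-d],-1)
    W=P@T[:3,:3].T+T[:3,3];W[d==0]=np.nan
    return W
def save(im,n): cv2.imwrite(f"pics/{n}.png",im["pixels"])
E
cat > a.py <<'E'
from h import *
s=telemetry.read_state();print({k:np.round(v,3) for k,v in s.items()})
for c in ["scene","top","wrist"]:
    s=telemetry.read_state();im=eyes.get_image(c);save(im,c+"0")
    print(c,[ (k,im[k]) for k in im if k not in("pixels","range_z")])
    np.save(c+"0.npy",cloud(im,s))
    for n in ["plug","dispenser","cam_arm_a","plug_knob","ink_bottle","pocket_stamp","paper_tape","stamp_pad"]:
        print(n,[(np.round(b["point"]),round(b["p"],2)) for b in eyes.boxes_of(im,n)][:3])
print(telemetry.read_state()["clock"])
E
python3 a.py
```

```text
{'clock': np.float64(0.0), 'joints': array([ 1.361e+00,  3.860e-01,  7.000e-03, -1.000e-03, -1.194e+00,
       -2.590e-01]), 'joint_vel': array([-0.001, -0.001,  0.001,  0.003, -0.001, -0.   ]), 'joint_efforts': array([-0.000e+00, -3.923e+01,  1.884e+01,  4.186e+00, -5.000e-03,
        0.000e+00]), 'position': array([282.087, 557.064, 230.22 ]), 'ee_rot': array([ 0.973, -0.232, -0.   ,  0.001]), 'contact_force': array([-0.225, -0.152, -0.4  ]), 'wrist_torque': array([ 0.069, -0.008,  0.042]), 'gripper_width': np.float64(85.148)}
scene [('fx', 464.8797292297489), ('fy', 464.8797292297489), ('cx', 278.2050087346728), ('cy', 203.80864051464442), ('origin', array([-244.77432073, -341.07370183,  904.2497333 ])), ('orientation', array([ 0.35830251, -0.2148042 , -0.44960138,  0.78951698])), ('shot', 1)]
plug [(array([447., 318.,  33.]), 0.6)]
dispenser [(array([484., -98., 114.]), 0.71)]
cam_arm_a [(array([512., -41., 209.]), 0.57)]
plug_knob [(array([446., 317.,  34.]), 0.77), (array([512., -42., 208.]), 0.16)]
ink_bottle []
pocket_stamp [(array([ 627., -186.,   46.]), 0.73), (array([ 489.
[... 729 characters left out ...]
2.,  21.]), 0.85)]
stamp_pad [(array([358., 289.,  20.]), 0.72)]
wrist [('fx', 298.1504072036968), ('fy', 298.1504072036968), ('cx', 282.56473991517583), ('cy', 208.71157036355646), ('tool_from_camera', array([[-1.03379804e-03,  9.53981514e-01,  2.99863638e-01,
         7.70773683e+01],
       [ 9.99999279e-01,  1.16918838e-03, -2.72079692e-04,
        -1.21433952e+00],
       [-6.10156078e-04,  2.99863141e-01, -9.53982036e-01,
        -1.42112652e+02],
       [ 0.00000000e+00,  0.00000000e+00,  0.00000000e+00,
         1.00000000e+00]])), ('shot', 3)]
plug []
dispenser []
cam_arm_a []
plug_knob []
ink_bottle []
pocket_stamp []
paper_tape []
stamp_pad [(array([344., 311.,  18.]), 0.78)]
1.35
```

View images.

View pics/scene0.png

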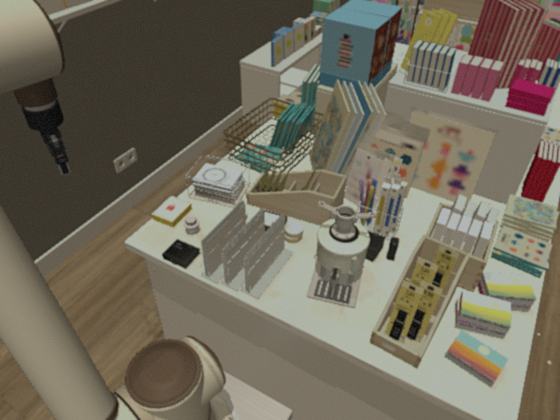

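View pics/top0.png

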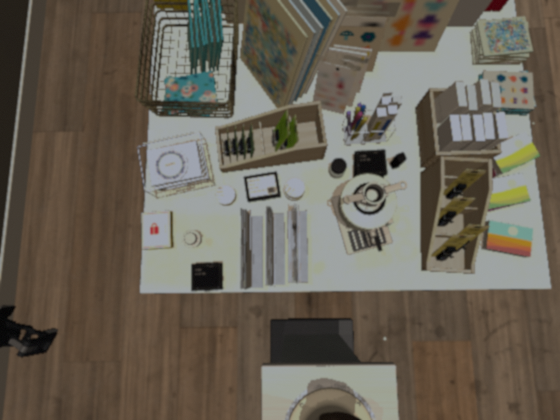

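```bash
cat > b.py <<'E'
from h import *
W=np.load("top0.npy");S=np.load("scene0.npy")
for n,C in(("top",W),("scene",S)):
    P=C.reshape(-1,3);P=P[~np.isnan(P).any(1)]
    m=(np.hypot(P[:,0]-448,P[:,1]-322)<35)
    q=P[m]; 
    for a,b in((38,60),(24,38),(5,24),(-10,5)):
        k=q[(q[:,2]>a)&(q[:,2]<=b)]
        if len(k):print(n,"plug",a,b,len(k),k.mean(0).round(1),k.min(0).round(1),k.max(0).round(1))
    m=(np.hypot(P[:,0]-500,P[:,1]+90)<110)
    q=P[m]
    for a,b in((215,260),(205,215),(195,205),(185,195),(150,185),(130,150)):
        k=q[(q[:,2]>a)&(q[:,2]<=b)]
        if len(k):print(n,"disp",a,b,len(k),k.mean(0).round(1),k.min(0).round(1),k.max(0).round(1))
# height map max z in 50mm cells
P=np.vstack([W.reshape(-1,3),S.reshape(-1,3)]);P=P[~np.isnan(P).any(1)]
print("y:",list(range(400,-300,-50)))
for x in range(750,250,-50):
    print(x,[int(P[(abs(P[:,0]-x)<25)&(abs(P[:,1]-y)<25)][:,2].max(initial=-99)) for y in range(400,-300,-50)])
im=cv2.imread("pics/top0.png")
cv2.imwrite("pics/top0z.png",cv2.resize(im[140:270,310:440],(780,780)[:2],interpolation=cv2.INTER_CUBIC)[:600])
im=cv2.imread("pics/scene0.png")
cv2.imwrite("pics/scene0z.png",cv2.resize(im[190:310,290:410],(600,600),interpolation=cv2.INTER_CUBIC))
E
python3 b.py
```

```text
top plug 38 60 116 [450.1 325.6  44.1] [436.1 312.1  38.6] [465.3 340.3  48.9]
top plug 24 38 142 [449.5 323.   31.7] [429.7 304.2  26.8] [471.6 347.6  37.6]
top plug 5 24 13 [446.4 314.2   6.8] [424.1 292.6   5. ] [479.4 349.7   9.4]
top plug -10 5 334 [443.7 313.5   1.1] [414.3 287.6  -3.9] [482.6 356.3   5. ]
top disp 215 260 42 [514.3 -58.  216.8] [ 498.7 -147.6  215.1] [541.9 -21.  218.9]
top disp 205 215 372 [521.4 -87.8 208.9] [ 497.5 -147.7  205.1] [543.  -21.8 214.8]
top disp 195 205 117 [521.8 -87.8 201.9] [ 498.2 -120.   195.5] [543.6 -54.  204.9]
top disp 185 195 107 [522.7 -88.8 187.6] [ 498.7 -104.1  185. ] [540.5 -59.2 194.5]
top disp 150 185 247 [516.3 -84.2 168.8] [ 494.6 -109.4  150.1] [554.3 -58.  185. ]
top disp 130 150 1655 [510.3 -84.5 139.6] [ 456.3 -148.4  130.1] [578.6 -26.3 150. ]
scene plug 38 60 67 [450.1 323.   43.4] [436.6 308.6  38.1] [465.4 337.4  47.6]
scene plug 24 38 91 [446.  319.4  31.4] [427.9 302.7  24.7] [473.1 348.2  38. ]
scene plug 5 24 61 [443.6 317.6  11.1] [433.6 306.4   5.1] [460.9 338.9  23.9]
scene plug -10 5 231 [4.419e+02 3.160e+02 4
[... 574 characters left out ...]
0, 300, 250, 200, 150, 100, 50, 0, -50, -100, -150, -200, -250]
750 [112, 113, 112, 113, 112, 98, 142, 117, 119, 159, 187, 188, 6, 114]
700 [83, 84, 88, 100, 101, 99, 142, 143, 117, 160, 190, 192, 8, 170]
650 [64, 63, 86, 98, 100, 99, 141, 140, 118, 62, 45, 70, 73, 170]
600 [78, 84, 86, 83, 45, 27, 43, 42, 62, 136, 139, 46, 68, 144]
550 [86, 89, 86, 25, 26, 28, 42, 42, 11, 209, 210, 217, 6, 143]
500 [30, 6, 6, 6, 132, 125, 128, 129, 218, 218, 211, 210, 6, 160]
450 [29, 48, 48, 6, 132, 126, 127, 128, 6, 141, 143, 137, 7, 157]
400 [7, 22, 25, 23, 137, 126, 129, 129, 5, 14, 106, 6, 6, 101]
350 [6, 22, 26, 25, 133, 128, 126, 129, 6, 6, 6, 6, 6, 51]
300 [4, 4, 16, 4, 4, 6, 5, 6, 4, 5, 4, 4, 4, 5]
```

View pics/top0z.png

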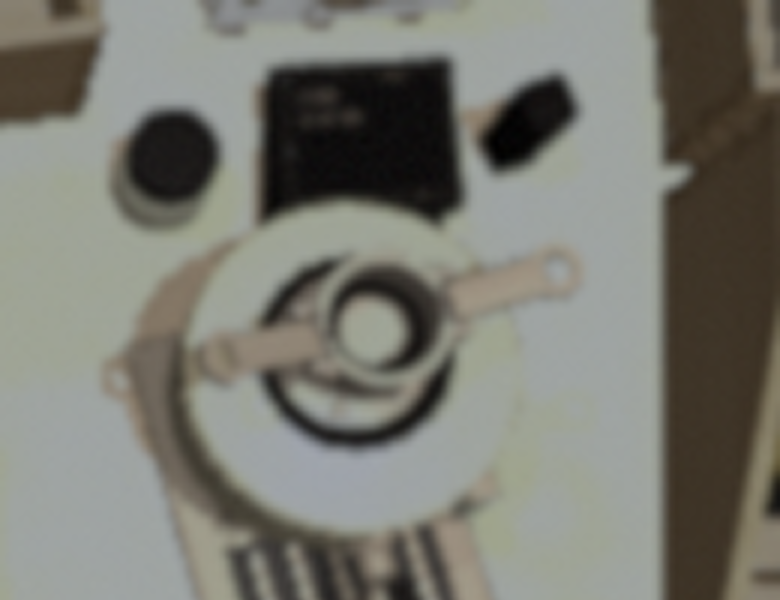

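View pics/scene0z.png

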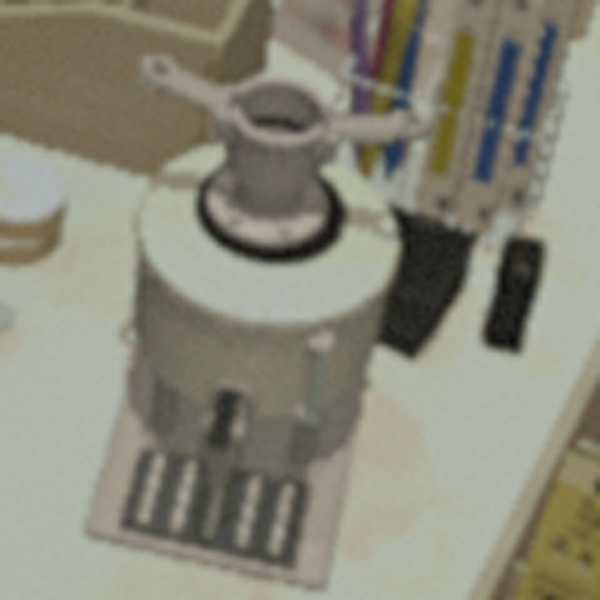

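```bash
cat > go.py <<'E'
# go.py x y z yaw_deg [n]  : print per-row deltas, from measured pose
import sys
from h import *
s=telemetry.read_state();p=s["position"];M=R.from_quat(s["ee_rot"]).as_matrix()
yaw=np.degrees(np.arctan2(M[1,0],M[0,0]))
a=[float(v) if v!="-" else None for v in sys.argv[1:5]]
t=np.array([a[i] if a[i] is not None else p[i] for i in range(3)])
ty=a[3] if a[3] is not None else yaw
dy=(ty-yaw+180)%360-180
d=t-p
rv=M.T@R.from_matrix(R.from_euler("z",ty,degrees=True).as_matrix()@np.diag([1,-1,-1])@M.T).as_rotvec()
n=int(sys.argv[5]) if len(sys.argv)>5 else max(int(np.ceil(np.linalg.norm(d)/58)),int(np.ceil(abs(dy)/10)),1)
print("t",round(s["clock"],2),"p",p.round(1),"yaw",round(yaw,2),"tilt",np.round(M[:2,2],4),"F",s["contact_force"].round(1),"w",round(s["gripper_width"],1))
# shift first in fixed tool axes
print("total tool shift cm",(M.T@d/10).round(3),"rotvec tool",(M.T@R.from_matrix(R.from_euler("z",ty,degrees=True).as_matrix()@np.diag([1,-1,-1])@M.T).as_rotvec()).round(4),"n",n)
# combined rows: rotate each row by dy/n about tool z
dz=-np.radians(dy)/n
for i in range(n):
    Mi=M@R.from_rotvec([0,0,dz*i]).as_matrix()
    print((Mi.T@(d/n)/10).round(2),round(dz,4))
print("joints",s["joints"].round(2))
E
python3 go.py 450 324.5 150 - 6
```

```text
t 1.35 p [282.3 557.6 231.3] yaw -26.86 tilt [-0.  0.] F [-0.2  0.5 -0.2] w 85.7
total tool shift cm [25.487 13.22   8.132] rotvec tool [-0.  0. -0.] n 6
[4.25 2.2  1.36] -0.0
[4.25 2.2  1.36] -0.0
[4.25 2.2  1.36] -0.0
[4.25 2.2  1.36] -0.0
[4.25 2.2  1.36] -0.0
[4.25 2.2  1.36] -0.0
joints [ 1.36  0.38  0.01 -0.   -1.19 -0.26]
```

Request:
{"method": "move_arm", "body": {"deltas": "4.25 2.2 1.36 0 0 0;4.25 2.2 1.36 0 0 0;4.25 2.2 1.36 0 0 0;4.25 2.2 1.36 0 0 0;4.25 2.2 1.36 0 0 0;4.25 2.2 1.36 0 0 0;0 0 0 0 0 0", "grip": 6}}

```text
clock: 2.22
position: [450.9, 321.6, 148.6]
ee_rot: [0.972, -0.234, -0.001, 0.001]
contact_force: [-0.7, -0.3, 0.5]
gripper_width: 60.3
```

```bash
cat > w.py <<'E'
import sys
from h import *
n=sys.argv[1]
s=telemetry.read_state();im=eyes.get_image("wrist");save(im,n);np.save(n+".npy",cloud(im,s))
np.savez(n+"_m.npz",T=cam(im,s),K=[im["fx"],im["fy"],im["cx"],im["cy"]])
print(s["position"].round(1),s["clock"])
E
python3 w.py w1; python3 - <<'E'
import numpy as np,cv2
P=np.load("w1.npy").reshape(-1,3);P=P[~np.isnan(P).any(1)]
q=P[np.hypot(P[:,0]-450,P[:,1]-324.5)<40]
for a,b in((38,60),(26,34),(5,24)):
    k=q[(q[:,2]>a)&(q[:,2]<=b)]
    if len(k):
        (c,r)=cv2.minEnclosingCircle(k[:,:2].astype(np.float32));print(a,len(k),k.mean(0).round(1),np.round(c,1),round(r,1),((k.min(0)+k.max(0))/2).round(1))
E
python3 go.py 450 324.5 60 -
```

```text
[450.9 321.6 148.6] 2.225
38 819 [452.4 327.6  42.2] [451.7 328.1] 15.2 [451.7 327.9  41.4]
26 894 [455.  326.2  29.5] [451.6 328.3] 22.3 [451.8 328.2  30.1]
5 11 [467.  320.    5.5] [465.9 319.7] 6.8 [465.9 319.7   5.6]
t 2.27 p [450.8 323.3 149.4] yaw -27.01 tilt [-0.0004 -0.0007] F [ 0.5 -0.3 -0.4] w 60.2
total tool shift cm [-0.128 -0.075  8.938] rotvec tool [0.0008 0.0001 0.    ] n 2
[-0.06 -0.04  4.47] -0.0
[-0.06 -0.04  4.47] -0.0
joints [ 0.91  0.34 -0.28  0.   -0.95  0.18]
```

View pics/w1.png

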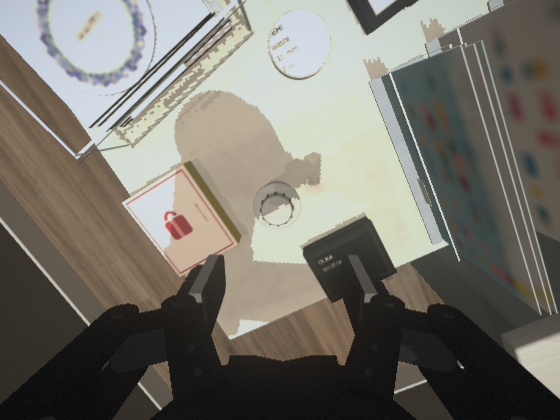

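```bash
python3 w.py w2; python3 - <<'E'
import numpy as np,cv2
P=np.load("w2.npy").reshape(-1,3);P=P[~np.isnan(P).any(1)]
q=P[np.hypot(P[:,0]-450,P[:,1]-324.5)<40]
for a,b in((38,60),(26,34)):
    k=q[(q[:,2]>a)&(q[:,2]<=b)]
    (c,r)=cv2.minEnclosingCircle(k[:,:2].astype(np.float32));print(a,len(k),k.mean(0).round(1),np.round(c,1),round(r,1),((k.min(0)+k.max(0))/2).round(1))
E
python3 go.py 450.5 326.5 60 - 2
```

```text
[450.8 323.3 149.4] 2.275
38 812 [452.4 327.7  42.2] [451.6 327.9] 15.2 [451.9 327.9  41.3]
26 886 [455.  326.2  29.5] [451.7 328.1] 22.1 [451.7 328.   30.2]
t 2.33 p [450.6 324.5 149.9] yaw -26.92 tilt [0.0004 0.0003] F [-0.6  0.4  0.8] w 59.9
total tool shift cm [-0.105 -0.169  8.988] rotvec tool [-0.0004 -0.0002  0.    ] n 2
[-0.05 -0.08  4.49] -0.0
[-0.05 -0.08  4.49] -0.0
joints [ 0.92  0.34 -0.28  0.   -0.95  0.18]
```

```bash
python3 go.py 451 327.2 34 - 3
```

```text
t 2.33 p [450.6 324.5 149.9] yaw -26.92 tilt [0.0004 0.0003] F [-0.6  0.4  0.8] w 59.9
total tool shift cm [-0.093 -0.253 11.588] rotvec tool [-0.0004 -0.0002  0.    ] n 3
[-0.03 -0.08  3.86] -0.0
[-0.03 -0.08  3.86] -0.0
[-0.03 -0.08  3.86] -0.0
joints [ 0.92  0.34 -0.28  0.   -0.95  0.18]
```

Request:
{"method": "move_arm", "body": {"deltas": "-0.05 -0.1 3.9 0 0 0;-0.05 -0.15 3.9 0 0 0;0 0 2.6 0 0 0;0 0 1.2 0 0 0;0 0 0 0 0 0;0 0 0 0 0 0"}}

```text
clock: 3.08
position: [451.0, 328.4, 35.0]
ee_rot: [0.973, -0.232, 0.001, -0.001]
contact_force: [-0.1, 0.2, 0.2]
gripper_width: 60.1
```

```bash
python3 w.py w3; python3 go.py 451 327.2 34 -
```

```text
[451.  328.4  35. ] 3.075
t 3.12 p [451.  328.3  35.1] yaw -26.83 tilt [0.0019 0.0021] F [-0.1 -0.5  0.7] w 59.8
total tool shift cm [0.045 0.097 0.108] rotvec tool [-0.0028 -0.0007  0.    ] n 1
[0.05 0.1  0.11] -0.0
joints [ 0.92  0.49 -0.39  0.   -0.68  0.18]
```

View pics/w3.png

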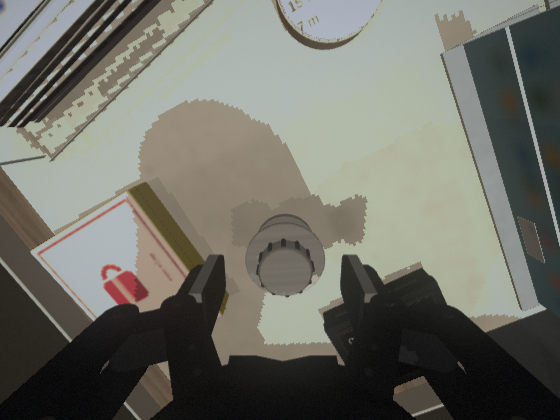

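```bash
python3 - <<'E'
import numpy as np,cv2
P=np.load("w3.npy").reshape(-1,3);P=P[~np.isnan(P).any(1)]
q=P[np.hypot(P[:,0]-451,P[:,1]-327)<27]
for a,b in((40.5,46),(27,32),(-5,4)):
    k=q[(q[:,2]>a)&(q[:,2]<=b)]
    (c,r)=cv2.minEnclosingCircle(k[:,:2].astype(np.float32));print(a,len(k),k.mean(0).round(1),np.round(c,1),round(r,1),((k.min(0)+k.max(0))/2).round(1))
E
```

```text
40.5 2168 [452.7 327.6  42.3] [452.  328.1] 15.3 [452.  328.2  42.5]
27 2064 [458.3 324.7  29.4] [451.6 328.2] 22.4 [451.5 328.2  29.5]
-5 1672 [462.9 319.4  -0.8] [451.1 326.9] 27.0 [454.7 326.7   0.5]
```

Request:
{"method": "move_arm", "body": {"deltas": "0.07 -0.02 0.27 0 0 0;0 0 0 0 0 0;0 0 0 0 0 0"}}

```text
clock: 3.5
position: [451.3, 327.1, 31.2]
ee_rot: [0.973, -0.232, 0.0, -0.0]
contact_force: [-1.0, 0.6, 0.6]
gripper_width: 59.9
```

Request:
{"method": "move_arm", "body": {"deltas": "0 0 0 0 0 0;0 0 0 0 0 0;0 0 0 0 0 0;0 0 0 0 0 0;0 0 0 0 0 0;0 0 0 0 0 0", "grip": 1.5}}

```text
clock: 4.25
position: [451.4, 327.3, 31.4]
ee_rot: [0.973, -0.232, 0.0, -0.0]
contact_force: [-0.6, -1.4, 5.9]
gripper_width: 25.2
```

```bash
python3 w.py w4; python3 go.py 451 327.2 34 -
```

```text
[451.4 327.3  31.4] 4.25
t 4.3 p [451.4 327.3  31.4] yaw -26.84 tilt [0.0005 0.0003] F [-0.3 -0.1  5.5] w 25.4
total tool shift cm [-0.028  0.025 -0.261] rotvec tool [-0.0005 -0.0003  0.    ] n 1
[-0.03  0.02 -0.26] -0.0
joints [ 0.92  0.5  -0.4   0.   -0.68  0.18]
```

View pics/w4.png

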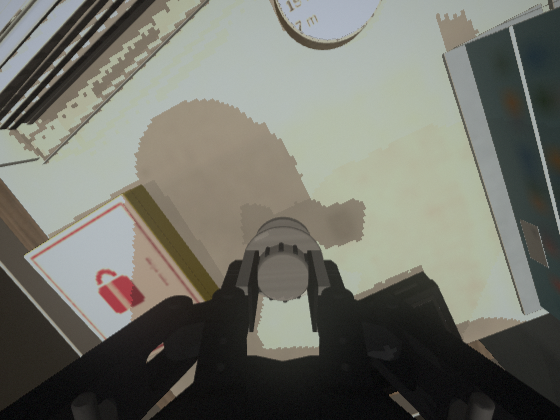

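Request:
{"method": "move_arm", "body": {"deltas": "0 0 -3 0 0 0;0 0 -6 0 0 0;0 0 -6 0 0 0;0 0 -6 0 0 0;0 0 -4 0 0 0;0 0 0 0 0 0;0 0 0 0 0 0"}}

```text
clock: 5.18
position: [450.3, 326.7, 279.2]
ee_rot: [0.973, -0.232, -0.001, 0.001]
contact_force: [0.5, -0.1, -1.8]
gripper_width: 25.5
```

```bash
python3 w.py w5; python3 go.py 507 -80 300 -73 9
```

```text
[450.3 326.7 279.2] 5.175
t 5.22 p [450.3 326.5 278.7] yaw -26.88 tilt [-0.0034 -0.0027] F [ 0.5 -0.4 -1.6] w 25.2
total tool shift cm [23.436 33.701 -2.041] rotvec tool [4.400e-03 1.000e-04 8.049e-01] n 9
[ 2.6   3.74 -0.23] 0.0894
[ 2.93  3.5  -0.23] 0.0894
[ 3.23  3.22 -0.23] 0.0894
[ 3.5   2.92 -0.23] 0.0894
[ 3.75  2.6  -0.23] 0.0894
[ 3.97  2.25 -0.23] 0.0894
[ 4.15  1.89 -0.23] 0.0894
[ 4.3   1.51 -0.23] 0.0894
[ 4.42  1.12 -0.23] 0.0894
joints [ 0.92  0.24 -0.08 -0.   -1.25  0.18]
```

View pics/w5.png

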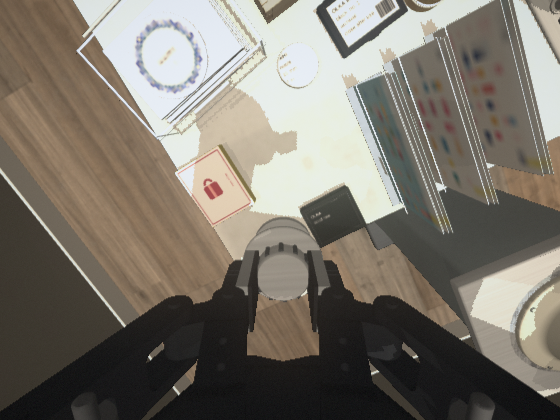

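```bash
python3 go.py 496 -12 290 -71 8
```

```text
t 5.22 p [450.3 326.5 278.7] yaw -26.88 tilt [-0.0034 -0.0027] F [ 0.5 -0.4 -1.6] w 25.2
total tool shift cm [19.382 28.129 -1.055] rotvec tool [4.4e-03 2.0e-04 7.7e-01] n 8
[ 2.42  3.52 -0.13] 0.0963
[ 2.75  3.27 -0.13] 0.0963
[ 3.05  2.99 -0.13] 0.0963
[ 3.32  2.68 -0.13] 0.0963
[ 3.57  2.35 -0.13] 0.0963
[ 3.78  2.   -0.13] 0.0963
[ 3.95  1.62 -0.13] 0.0963
[ 4.09  1.24 -0.13] 0.0963
joints [ 0.92  0.24 -0.08 -0.   -1.25  0.18]
```

Request:
{"method": "move_arm", "body": {"deltas": "2.42 3.52 -0.13 0 0 0.0963;2.75 3.27 -0.13 0 0 0.0963;3.05 2.99 -0.13 0 0 0.0963;3.32 2.68 -0.13 0 0 0.0963;3.57 2.35 -0.13 0 0 0.0963;3.78 2.0 -0.13 0 0 0.0963;3.95 1.62 -0.13 0 0 0.0963;4.09 1.24 -0.13 0 0 0.0963;0 0 0 0 0 0;0 0 0 0 0 0;0 0 0 0 0 0"}}

```text
clock: 6.6
position: [496.6, -10.8, 290.7]
ee_rot: [0.815, -0.58, -0.0, 0.0]
contact_force: [0.4, -0.6, -0.8]
gripper_width: 25.0
```

```bash
python3 w.py w6; python3 go.py 496 -12 290 -71 
```

```text
[496.6 -10.8 290.7] 6.6
t 6.65 p [496.7 -10.7 291. ] yaw -70.91 tilt [-0.0009 -0.0001] F [ 0.3 -0.2 -1.5] w 25.3
total tool shift cm [0.1   0.107 0.096] rotvec tool [0.0008 0.0002 0.0016] n 1
[0.1  0.11 0.1 ] 0.0016
joints [ 0.31  0.12 -0.19 -0.   -1.25  0.03]
```

View pics/w6.png

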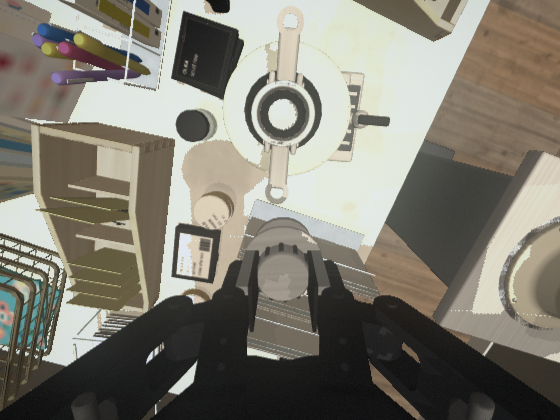

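```bash
cat > m.py <<'E'
import numpy as np,cv2,sys
from scipy.optimize import minimize,least_squares
W=np.load(sys.argv[1]+".npy");P=W.reshape(-1,3);P=P[~np.isnan(P).any(1)]
q=P[np.hypot(P[:,0]-521,P[:,1]+87)<32]
h=np.histogram(q[:,2],bins=np.arange(140,226,2));print([(int(a),int(b)) for a,b in zip(h[1],h[0]) if b>8])
k=q[(q[:,2]>202)&(q[:,2]<209.5)]
best=None
g=np.arange(-7,7.1,.25);C=k[:,:2]
c0=C.mean(0)
res=[]
for dx in g:
    for dy in g:
        r=np.hypot(*(C-c0-[dx,dy]).T);res.append(((( r>19)&(r<23)).sum(),dx,dy))
res.sort(reverse=True);top=[x for x in res if x[0]>=res[0][0]-2]
c=c0+np.mean([[x[1],x[2]] for x in top],0);print("rim",len(k),res[0][0],c.round(2),k[:,2].mean().round(1))
for it in range(8):
    r=np.hypot(*(C-c).T);s=C[(r>18)&(r<24)]
    f=least_squares(lambda v:np.maximum(0,19-np.hypot(*(s-v).T))+np.maximum(0,np.hypot(*(s-v).T)-23),c);c=f.x
print("rim fit",c.round(2),len(s))
# arms
q=P[(np.hypot(*(P[:,:2]-c).T)<90)&(P[:,2]>175)&(P[:,2]<225)]
d=q[:,:2]-c;m=np.hypot(*d.T)>30;q=q[m];d=d[m]
v=np.linalg.svd(d-0*d.mean(0),full_matrices=False)[2][0];v=v*np.sign(v[1])
print("y_d angle",np.degrees(np.arctan2(v[1],v[0])),"yaw",np.degrees(np.arctan2(v[1],v[0]))-90)
s=d@v
for sg,n in((1,"a"),(-1,"b")):
    o=sg*s>30
    A=np.polyfit(sg*s[o],q[o][:,2],1);print(n,o.sum(),"slope deg",np.degrees(np.arctan(A[0])).round(1),"max r",(sg*s[o]).max().round(1),"z@40",np.polyval(A,40).round(1),"z@65",np.polyval(A,65).round(1),"lat",(d[o]@[-v[1],v[0]]).mean().round(2), "tip mid",q[o][sg*s[o]>60].mean(0).round(1))
# tank lid centre
L=P[(abs(P[:,2]-141)<4)&(np.hypot(P[:,0]-515,P[:,1]+88)<75)]
print("lid",cv2.minEnclosingCircle(L[:,:2].astype(np.float32)))
E
python3 m.py w6
```

```text
[(142, 326), (144, 97), (172, 170), (174, 569), (176, 38), (178, 26), (180, 155), (182, 874), (184, 72), (186, 25), (188, 32), (190, 44), (192, 37), (194, 45), (196, 66), (198, 42), (200, 175), (202, 802), (204, 929), (206, 22)]
rim 1753 1052 [522.64 -83.37] 204.0
rim fit [522.69 -83.27] 1203
y_d angle 104.19633953725709 yaw 14.196339537257089
a 813 slope deg 18.5 max r 66.4 z@40 207.5 z@65 215.8 lat 0.02 tip mid [507.5 -22.9 215. ]
b 1195 slope deg 15.2 max r 66.0 z@40 206.1 z@65 212.9 lat 0.03 tip mid [ 538.1 -144.1  212.3]
lid ((519.6447143554688, -87.28926086425781), 54.059776306152344)
```

```bash
cat > ov.py <<'E'
import numpy as np,cv2,sys
from h import *
n=sys.argv[1];m=np.load(n+"_m.npz");T=m["T"];fx,fy,cx,cy=m["K"]
im=cv2.imread(f"pics/{n}.png")
def pr(X):
    c=(np.asarray(X)-T[:3,3])@T[:3,:3]
    return np.stack([cx+fx*c[:,0]/-c[:,2],cy-fy*c[:,1]/-c[:,2]],1)
Z=6;u0,v0,w=int(sys.argv[2]),int(sys.argv[3]),100
cr=cv2.resize(im[v0:v0+w,u0:u0+w],None,fx=Z,fy=Z,interpolation=cv2.INTER_CUBIC)
th=np.linspace(0,2*np.pi,200)
for a in sys.argv[4:]:
    x,y,z,r=map(float,a.split(","))
    p=pr(np.stack([x+r*np.cos(th),y+r*np.sin(th),0*th+z],1))
    p=((p-[u0,v0]+.5)*Z-.5).round().astype(int);cv2.polylines(cr,[p.reshape(-1,1,2)],True,(0,0,255),1)
cv2.imwrite(f"pics/{n}_ov.png",cr)
E
python3 ov.py w6 233 62 522.7,-83.3,205,19 522.7,-83.3,205,23
python3 - <<'E'
import numpy as np,cv2
m=np.load("w6_m.npz")
W=np.load("w6.npy")
s=np.array([496.65,-10.75,290.9]);yaw=np.radians(-70.9)
tx=np.array([np.cos(yaw),np.sin(yaw),0]);ty=np.array([np.sin(yaw),-np.cos(yaw),0])
P=W.reshape(-1,3);P=P[~np.isnan(P).any(1)]-s
q=np.stack([P@tx,P@ty,P[:,2]],1)
k=q[(abs(q[:,0])<26)&(abs(q[:,1])<30)&(q[:,2]<20)&(q[:,2]>-40)]
print(np.histogram(k[:,2],bins=np.arange(-40,21,3)))
for a,b in((8,14),(-6,0)):
    j=k[(k[:,2]>a)&(k[:,2]<b)];print(a,len(j),j.min(0).round(1),j.max(0).round(1),j.mean(0).round(1))
    if a==-6:
        from scipy.optimize import least_squares
E
```

```text
(array([   0,    0,    6,   82,  172,  136,    0,    0,    0,    0,    0,
         24, 1203,   72,  170,  231, 1598,  954,  217,  229]), array([-40, -37, -34, -31, -28, -25, -22, -19, -16, -13, -10,  -7,  -4,
        -1,   2,   5,   8,  11,  14,  17,  20]))
8 2552 [-15.6 -27.6   8. ] [14.5 25.  14. ] [ 1.3 -1.1 10.8]
-6 1248 [-21.4 -22.2  -5. ] [21.3 20.2 -0.4] [13.3 -1.1 -2.3]
```

View pics/w6_ov.png

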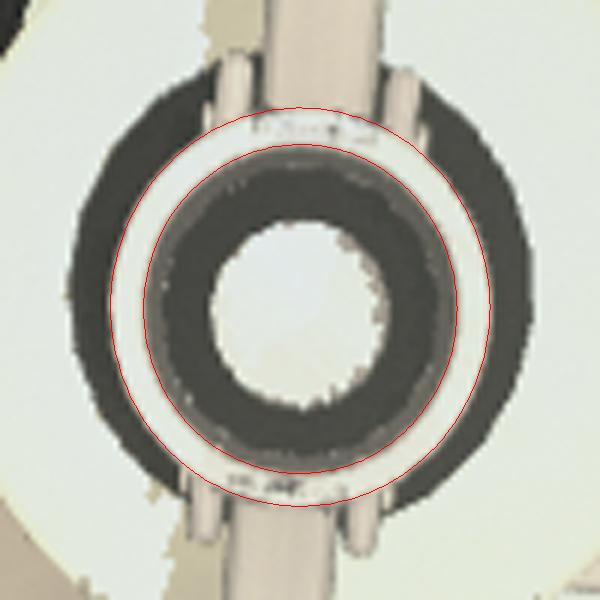

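```bash
python3 - <<'E'
import numpy as np,subprocess
s=np.array([496.65,-10.75]);yaw=np.radians(-70.9)
tx=np.array([np.cos(yaw),np.sin(yaw)]);ty=np.array([np.sin(yaw),-np.cos(yaw)])
a=[]
c=s-1.0*ty
for z,r in((289.5,22),(286.5,22),(302.5,14)): a.append(f"{c[0]},{c[1]},{z},{r}")
subprocess.run(["python3","ov.py","w6","235","205"]+a)
E
```

```text
(no output)
```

View pics/w6_ov.png

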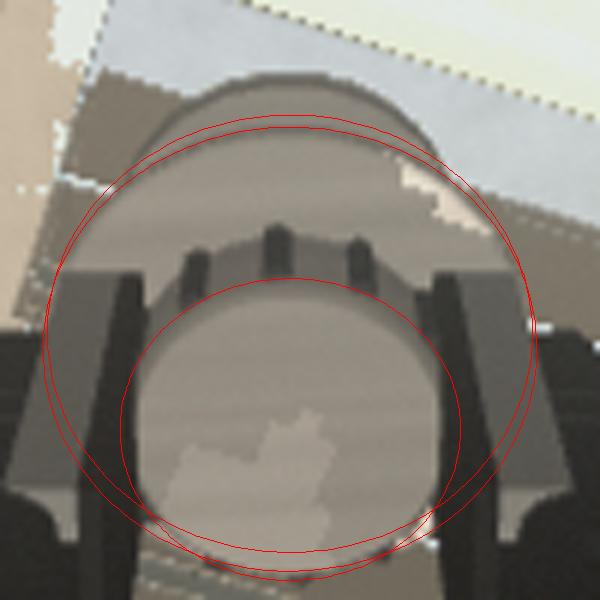

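```bash
python3 - <<'E'
import numpy as np,subprocess
s=np.array([496.65,-10.75]);yaw=np.radians(-70.9)
tx=np.array([np.cos(yaw),np.sin(yaw)]);ty=np.array([np.sin(yaw),-np.cos(yaw)])
a=[]
c=s-1.0*ty-0.8*tx
for z,r in((289.5,22),(265.5,18),(260.5,18),(302.5,14)): a.append(f"{c[0]},{c[1]},{z},{r}")
subprocess.run(["python3","ov.py","w6","235","205"]+a)
E
```

```text
(no output)
```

View pics/w6_ov.png

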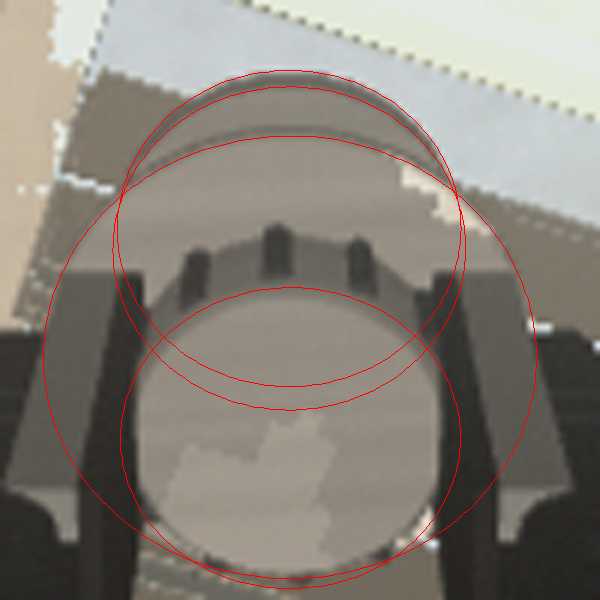

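```bash
python3 go.py 522 -84.3 246 -75.8 3
```

```text
t 6.65 p [496.7 -10.7 291. ] yaw -70.91 tilt [-0.0009 -0.0001] F [ 0.3 -0.2 -1.5] w 25.3
total tool shift cm [7.783 0.011 4.494] rotvec tool [0.0008 0.0002 0.0854] n 3
[2.59 0.   1.5 ] 0.0285
[ 2.59 -0.07  1.5 ] 0.0285
[ 2.59 -0.14  1.5 ] 0.0285
joints [ 0.31  0.12 -0.19 -0.   -1.25  0.03]
```

Request:
{"method": "move_arm", "body": {"deltas": "2.59 0.0 0 0 0 0.0285;2.59 -0.07 0 0 0 0.0285;2.59 -0.14 0.5 0 0 0.0285;0 0 2 0 0 0;0 0 2 0 0 0;0 0 0 0 0 0;0 0 0 0 0 0;0 0 0 0 0 0"}}

```text
clock: 7.65
position: [522.6, -84.8, 247.5]
ee_rot: [0.789, -0.615, 0.001, -0.001]
contact_force: [-0.5, -0.7, -1.5]
gripper_width: 25.2
```

```bash
python3 w.py w7; python3 go.py 522 -84.3 238 -75.8
```

```text
[522.6 -84.8 247.5] 7.65
t 7.7 p [522.5 -84.9 247.4] yaw -75.87 tilt [0.0019 0.0001] F [ 0.4  0.2 -0.8] w 25.2
total tool shift cm [-0.066  0.038  0.939] rotvec tool [-0.0018 -0.0004 -0.0012] n 1
[-0.07  0.04  0.94] -0.0012
joints [ 0.15  0.21 -0.2   0.   -1.16  0.1 ]
```

View pics/w7.png

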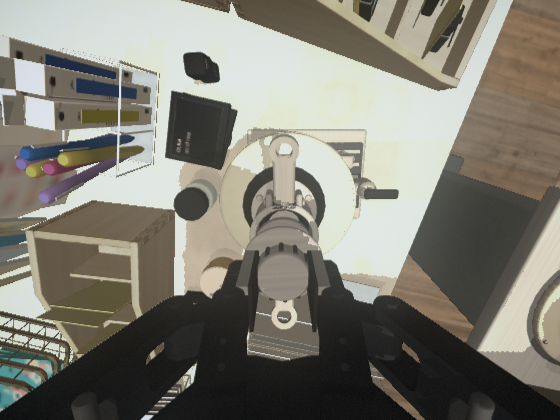

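Lined up; correct by half a millimetre and descend toward the mouth in small steps.

Request:
{"method": "move_arm", "body": {"deltas": "-0.07 0.04 0.4 0 0 0;0 0 0.3 0 0 0;0 0 0.15 0 0 0;0 0 0.15 0 0 0;0 0 0.1 0 0 0;0 0 0 0 0 0"}}

```text
clock: 8.45
position: [521.5, -84.5, 235.3]
ee_rot: [0.789, -0.615, -0.0, 0.0]
contact_force: [-0.1, -0.1, -1.6]
gripper_width: 25.3
```

```bash
python3 go.py 522 -84.3 234 -75.8
```

```text
t 8.45 p [521.5 -84.5 235.3] yaw -75.9 tilt [-0.0001 -0.    ] F [-0.1 -0.1 -1.6] w 25.3
total tool shift cm [-0.011 -0.057  0.134] rotvec tool [ 0.0001 -0.     -0.0018] n 1
[-0.01 -0.06  0.13] -0.0018
joints [ 0.15  0.22 -0.22  0.   -1.13  0.1 ]
```

Request:
{"method": "move_arm", "body": {"deltas": "0 -0.04 0.1 0 0 0;0 0 0.1 0 0 0;0 0 0.1 0 0 0;0 0 0 0 0 0"}}

```text
clock: 8.95
position: [521.8, -84.4, 232.3]
ee_rot: [0.789, -0.615, -0.0, 0.0]
contact_force: [0.3, 1.4, -0.4]
gripper_width: 25.2
```

Request:
{"method": "move_arm", "body": {"deltas": "0 0 0.1 0 0 0;0 0 0.1 0 0 0;0 0 0.1 0 0 0;0 0 0 0 0 0"}}

```text
clock: 9.45
position: [521.8, -84.4, 229.3]
ee_rot: [0.789, -0.615, -0.0, 0.0]
contact_force: [-0.9, -0.2, -1.0]
gripper_width: 25.3
```

Request:
{"method": "move_arm", "body": {"deltas": "0 0 0.2 0 0 0;0 0 0.2 0 0 0;0 0 0.2 0 0 0;0 0 0.2 0 0 0;0 0 0.2 0 0 0;0 0 0.1 0 0 0;0 0 0 0 0 0"}}

```text
clock: 10.32
position: [521.8, -84.5, 218.3]
ee_rot: [0.789, -0.615, -0.0, 0.0]
contact_force: [0.0, -0.6, -2.1]
gripper_width: 25.1
```

Request:
{"method": "move_arm", "body": {"deltas": "0 0 0.1 0 0 0;0 0 0.1 0 0 0;0 0 0.08 0 0 0;0 0 0 0 0 0"}}

```text
clock: 10.82
position: [521.8, -84.4, 215.5]
ee_rot: [0.789, -0.615, -0.0, 0.0]
contact_force: [-0.6, -0.3, -1.3]
gripper_width: 25.2
```

Request:
{"method": "move_arm", "body": {"deltas": "0 0 0.05 0 0 0;0 0 0.05 0 0 0;0 0 0 0 0 0"}}

```text
clock: 11.2
position: [521.9, -84.5, 214.7]
ee_rot: [0.789, -0.615, 0.0, -0.0]
contact_force: [0.1, -0.5, -0.2]
gripper_width: 25.4
```

Request:
{"method": "move_arm", "body": {"deltas": "0 0 0 0 0 0;0 0 0 0 0 0;0 0 0 0 0 0", "grip": 5.5}}

```text
clock: 11.58
position: [521.9, -84.4, 214.7]
ee_rot: [0.789, -0.615, 0.0, -0.0]
contact_force: [-0.0, 0.5, 0.0]
gripper_width: 55.1
```

Request:
{"method": "move_arm", "body": {"deltas": "0 0 -2 0 0 0;0 0 -4 0 0 0;-2 0 -4 0 0 0;-4 0 -1 0 0 0;0 0 0 0 0 0;0 0 0 0 0 0;0 0 0 0 0 0"}}

```text
clock: 12.45
position: [507.2, -26.8, 323.9]
ee_rot: [0.788, -0.615, -0.0, 0.001]
contact_force: [0.4, -0.6, 0.0]
gripper_width: 54.7
```

```bash
python3 w.py w8; python3 go.py 522 -84.3 290 14.2
```

```text
[507.2 -26.8 323.9] 12.45
t 12.5 p [507.2 -26.9 323.9] yaw -75.96 tilt [-0.0014 -0.0005] F [-0.3 -0.6  0.3] w 55.2
total tool shift cm [ 5.928 -0.05   3.391] rotvec tool [ 1.3000e-03  1.1000e-03 -1.5736e+00] n 10
[ 0.59 -0.01  0.34] -0.1574
[0.59 0.09 0.34] -0.1574
[0.57 0.18 0.34] -0.1574
[0.53 0.27 0.34] -0.1574
[0.48 0.34 0.34] -0.1574
[0.42 0.42 0.34] -0.1574
[0.35 0.48 0.34] -0.1574
[0.27 0.53 0.34] -0.1574
[0.19 0.56 0.34] -0.1574
[0.1  0.58 0.34] -0.1574
joints [ 0.27  0.13 -0.11  0.   -1.33 -0.02]
```

View pics/w8.png

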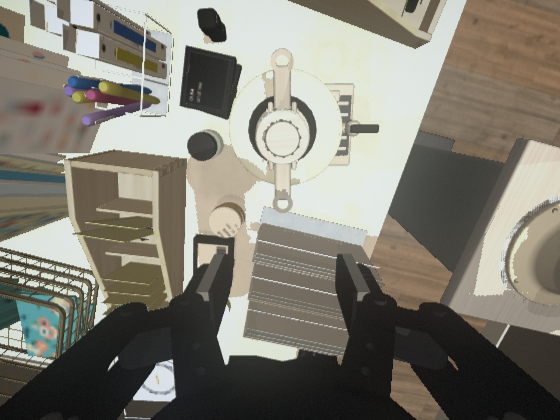

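```bash
python3 m.py w8 | tail -5; python3 - <<'E'
import numpy as np,cv2
P=np.load("w8.npy").reshape(-1,3);P=P[~np.isnan(P).any(1)]
q=P[np.hypot(P[:,0]-522,P[:,1]+84)<26]
h=np.histogram(q[:,2],bins=np.arange(196,236,1.5));print([(float(a),int(b)) for a,b in zip(h[1],h[0]) if b>8])
k=q[q[:,2]>220];print("knob",k[:,2].mean(),cv2.minEnclosingCircle(k[:,:2].astype(np.float32)))
k=q[(q[:,2]>207.5)&(q[:,2]<216)];print("collar",k[:,2].mean(),cv2.minEnclosingCircle(k[:,:2].astype(np.float32)))
E
```

```text
rim fit [523.85 -87.7 ] 221
y_d angle 104.12318134737762 yaw 14.123181347377624
a 682 slope deg 18.7 max r 69.0 z@40 205.9 z@65 214.3 lat 0.08 tip mid [507.8 -25.  214.3]
b 718 slope deg 14.1 max r 62.7 z@40 207.3 z@65 213.6 lat 0.1 tip mid [ 538.5 -147.   211.5]
lid ((520.4674072265625, -87.57491302490234), 54.85982894897461)
[(196.0, 17), (200.5, 54), (202.0, 116), (203.5, 100), (205.0, 24), (211.0, 474), (212.5, 699), (214.0, 37), (223.0, 92), (224.5, 636), (226.0, 309)]
knob 225.54336846381065 ((522.8123779296875, -83.23358154296875), 14.968244552612305)
collar 212.6765118166361 ((522.69580078125, -83.1937255859375), 22.00795555114746)
```

Request:
{"method": "move_arm", "body": {"deltas": "0.59 -0.01 0 0 0 -0.157;0.59 0.09 0 0 0 -0.157;0.57 0.18 0 0 0 -0.157;0.53 0.27 0 0 0 -0.157;0.48 0.34 0.3 0 0 -0.157;0.42 0.42 0.3 0 0 -0.157;0.35 0.48 0.3 0 0 -0.157;0.27 0.53 0.3 0 0 -0.157;0.19 0.56 0.3 0 0 -0.157;0.1 0.58 0.3 0 0 -0.157;0 0 0 0 0 0;0 0 0 0 0 0", "grip": 8.54}}

```text
clock: 14.0
position: [522.1, -83.9, 306.5]
ee_rot: [0.993, 0.121, -0.0, 0.0]
contact_force: [0.2, -0.0, 0.6]
gripper_width: 85.8
```

```bash
python3 w.py w9; python3 go.py 522 -84 270 14.2; python3 m.py w9 | tail -5; python3 - <<'E'
import numpy as np,cv2
P=np.load("w9.npy").reshape(-1,3);P=P[~np.isnan(P).any(1)]
q=P[np.hypot(P[:,0]-522,P[:,1]+84)<26]
k=q[q[:,2]>221];print("knob",k[:,2].mean(),cv2.minEnclosingCircle(k[:,:2].astype(np.float32)))
k=q[(q[:,2]>208.5)&(q[:,2]<216)];print("collar",k[:,2].mean(),cv2.minEnclosingCircle(k[:,:2].astype(np.float32)))
E
```

```text
[522.1 -83.9 306.5] 14.0
t 14.05 p [522.1 -83.8 306.6] yaw 13.94 tilt [-0.0001 -0.0001] F [-0.3  0.5 -0.3] w 85.6
total tool shift cm [-0.015  0.02   3.658] rotvec tool [ 0.      0.0001 -0.0046] n 1
[-0.01  0.02  3.66] -0.0046
joints [ 0.15  0.17 -0.1   0.   -1.3   1.67]
rim fit [524.79 -82.71] 249
y_d angle 104.17913833838477 yaw 14.179138338384774
a 689 slope deg 17.4 max r 65.6 z@40 207.4 z@65 215.2 lat 1.31 tip mid [508.6 -22.5 214.5]
b 687 slope deg 14.0 max r 66.5 z@40 206.1 z@65 212.3 lat 1.27 tip mid [ 538.9 -143.8  211.8]
lid ((520.944091796875, -85.12477111816406), 53.637901306152344)
knob 375.4781735065934 ((529.491943359375, -81.77423095703125), 21.738510131835938)
collar 212.71516883658555 ((522.945556640625, -82.81651306152344), 22.217090606689453)
```

View pics/w9.png

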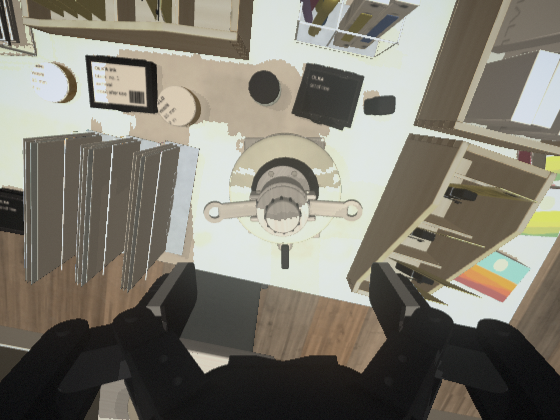

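Request:
{"method": "move_arm", "body": {"deltas": "0 0 4 0 0 -0.0046;0 0 3 0 0 0;0 0 1.5 0 0 0;0 0 0.3 0 0 0;0 0 0.2 0 0 0;0 0 0 0 0 0"}}

```text
clock: 14.8
position: [522.6, -83.6, 217.6]
ee_rot: [0.992, 0.125, 0.001, 0.0]
contact_force: [-0.9, -0.0, -0.4]
gripper_width: 85.5
```

Request:
{"method": "move_arm", "body": {"deltas": "0 0 0.3 0 0 0;0 0 0.3 0 0 0;0 0 0.3 0 0 0;0 0 0.3 0 0 0;0 0 0 0 0 0"}}

```text
clock: 15.42
position: [521.9, -83.7, 204.3]
ee_rot: [0.992, 0.125, -0.0, -0.0]
contact_force: [-0.5, -0.4, -0.6]
gripper_width: 85.4
```

```bash
python3 w.py w10; python3 go.py 522 -84 180 14.2
```

```text
[521.9 -83.7 204.3] 15.425
t 15.47 p [522.  -83.7 204.5] yaw 14.32 tilt [-0.0003 -0.0001] F [ 0.1  0.3 -0.4] w 85.4
total tool shift cm [-0.011  0.03   2.447] rotvec tool [0.     0.0003 0.0021] n 1
[-0.01  0.03  2.45] 0.0021
joints [ 0.15  0.24 -0.27  0.   -1.06  1.67]
```

View pics/w10.png

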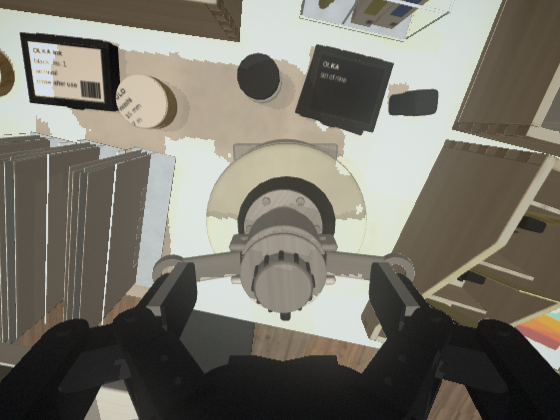

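Request:
{"method": "move_arm", "body": {"deltas": "0 0.02 0.3 0 0 0;0 0 0.3 0 0 0;0 0 0.3 0 0 0;0 0 0 0 0 0"}}

```text
clock: 15.98
position: [522.4, -83.9, 195.9]
ee_rot: [0.992, 0.125, 0.0, 0.0]
contact_force: [0.1, -0.3, 2.5]
gripper_width: 85.0
```

Request:
{"method": "move_arm", "body": {"deltas": "0 0 0.3 0 0 0;0 0 0.3 0 0 0;0 0 0.3 0 0 0;0 0 0 0 0 0"}}

```text
clock: 16.48
position: [523.1, -84.1, 187.8]
ee_rot: [0.992, 0.125, 0.001, 0.0]
contact_force: [-0.7, -0.1, 4.7]
gripper_width: 85.3
```

```bash
python3 w.py w11; python3 go.py 522 -84 180 14.2
```

```text
[523.1 -84.1 187.8] 16.475
t 16.52 p [523.1 -84.1 187.8] yaw 14.35 tilt [ 0.0027 -0.0007] F [-0.7  0.3  4.8] w 85.7
total tool shift cm [-0.105 -0.034  0.778] rotvec tool [ 0.0013 -0.0025  0.0026] n 1
[-0.11 -0.03  0.78] 0.0026
joints [ 0.15  0.26 -0.29  0.   -1.02  1.67]
```

View pics/w11.png

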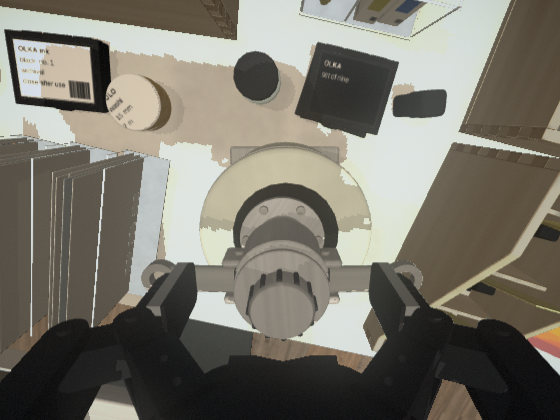

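Request:
{"method": "move_arm", "body": {"deltas": "-0.05 0 0.3 0 0 0;0 0 0.3 0 0 0;0 0 0.3 0 0 0;0 0 0.2 0 0 0;0 0 0 0 0 0"}}

```text
clock: 17.15
position: [523.1, -84.1, 177.0]
ee_rot: [0.992, 0.125, 0.002, 0.001]
contact_force: [0.8, -0.3, 4.9]
gripper_width: 85.4
```

```bash
python3 w.py w12; python3 go.py 522 -84 165 14.2
```

```text
[523.1 -84.1 177. ] 17.15
t 17.2 p [523.1 -84.1 177. ] yaw 14.36 tilt [ 0.0039 -0.0005] F [ 0.4 -0.   6.5] w 85.5
total tool shift cm [-0.107 -0.039  1.204] rotvec tool [ 0.0015 -0.0037  0.0027] n 1
[-0.11 -0.04  1.2 ] 0.0027
joints [ 0.15  0.27 -0.31  0.   -0.99  1.67]
```

View pics/w12.png

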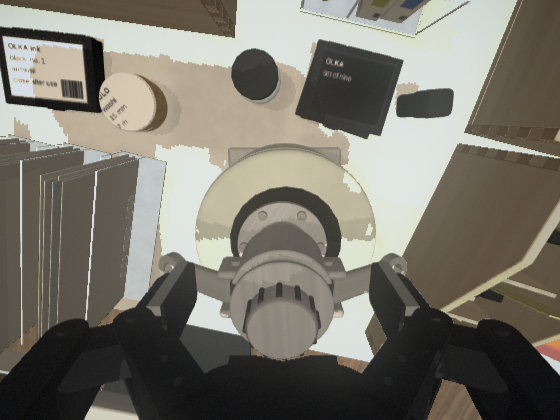

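Request:
{"method": "move_arm", "body": {"deltas": "-0.05 0 0.3 0 0 0;0 0 0.3 0 0 0;0 0 0.3 0 0 0;0 0 0 0 0 0"}}

```text
clock: 17.7
position: [523.1, -84.2, 168.4]
ee_rot: [0.992, 0.125, 0.003, 0.001]
contact_force: [0.6, -0.1, 6.5]
gripper_width: 85.3
```

Request:
{"method": "move_arm", "body": {"deltas": "0 0 0.2 0 0 0;0 0 0.2 0 0 0;0 0 0 0 0 0"}}

```text
clock: 18.08
position: [523.0, -84.1, 164.2]
ee_rot: [0.992, 0.125, 0.002, 0.001]
contact_force: [0.5, -0.7, 6.2]
gripper_width: 85.2
```

```bash
python3 w.py w13; python3 go.py 522 -84 165 14.2
```

```text
[523.  -84.1 164.2] 18.075
t 18.12 p [523.  -84.1 164.2] yaw 14.37 tilt [ 0.0049 -0.0005] F [-0.2  1.2  6.1] w 85.5
total tool shift cm [-0.095 -0.04  -0.076] rotvec tool [ 0.0017 -0.0046  0.0029] n 1
[-0.09 -0.04 -0.08] 0.0029
joints [ 0.15  0.28 -0.33  0.   -0.96  1.67]
```

View pics/w13.png

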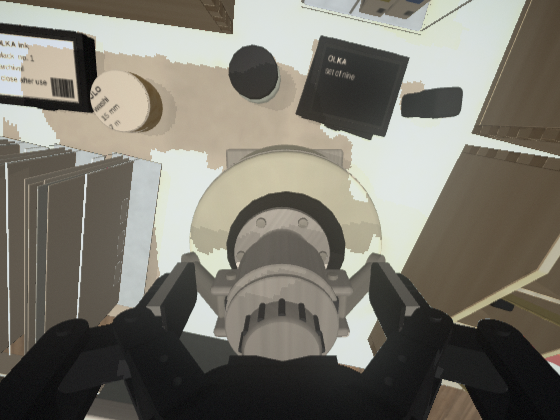

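Request:
{"method": "move_arm", "body": {"deltas": "0 0 0.2 0 0 0;0 0 0.1 0 0 0;0 0 0 0 0 0", "grip": 7.6}}

```text
clock: 18.5
position: [522.6, -84.1, 160.7]
ee_rot: [0.992, 0.125, 0.002, 0.0]
contact_force: [1.4, -0.1, 5.0]
gripper_width: 76.0
```

Request:
{"method": "move_arm", "body": {"deltas": "0 0 0 0 0 0;0 0 0 0 0 0;0 0 0 0 0 0", "grip": 6.9}}

```text
clock: 18.88
position: [521.7, -84.0, 159.8]
ee_rot: [0.992, 0.125, 0.001, 0.0]
contact_force: [1.7, -0.3, 3.7]
gripper_width: 69.2
```

```bash
python3 w.py w14; python3 go.py 522 -84 165 14.2
```

```text
[521.7 -84.  159.8] 18.875
t 18.93 p [521.6 -84.1 159.7] yaw 14.33 tilt [0.001 0.   ] F [ 2.5 -0.3  2.9] w 69.0
total tool shift cm [ 0.04   0.005 -0.53 ] rotvec tool [ 0.0002 -0.0009  0.0022] n 1
[ 0.04  0.   -0.53] 0.0022
joints [ 0.15  0.29 -0.33  0.   -0.95  1.67]
```

View pics/w14.png

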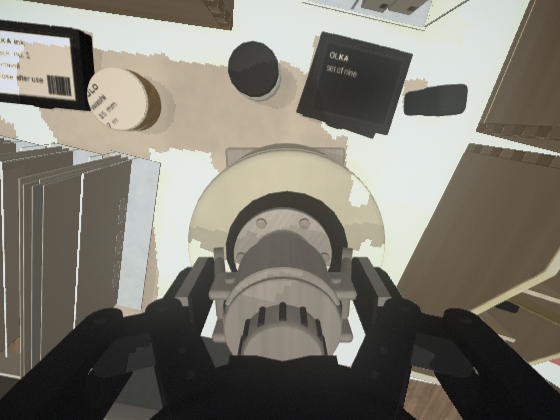

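Request:
{"method": "move_arm", "body": {"deltas": "0 0 0 0 0 0;0 0 0 0 0 0;0 0 0 0 0 0", "grip": 6.2}}

```text
clock: 19.3
position: [520.9, -84.1, 159.3]
ee_rot: [0.992, 0.125, -0.0, -0.0]
contact_force: [1.6, -0.2, 0.8]
gripper_width: 62.0
```

Request:
{"method": "move_arm", "body": {"deltas": "0 0 0 0 0 0;0 0 0 0 0 0;0 0 0 0 0 0", "grip": 5.75}}

```text
clock: 19.68
position: [520.8, -84.1, 159.4]
ee_rot: [0.992, 0.125, -0.0, -0.0]
contact_force: [-0.3, 0.2, 3.0]
gripper_width: 57.6
```

Request:
{"method": "move_arm", "body": {"deltas": "0 0 0 0 0 0;0 0 0 0 0 0;0 0 0 0 0 0", "grip": 5.5}}

```text
clock: 20.05
position: [520.9, -84.2, 159.6]
ee_rot: [0.992, 0.125, -0.0, -0.0]
contact_force: [-1.5, -0.2, 3.9]
gripper_width: 55.6
```

```bash
python3 w.py w15; python3 go.py 522 -84 165 14.2
```

```text
[520.9 -84.2 159.6] 20.05
t 20.1 p [520.9 -84.1 159.6] yaw 14.31 tilt [-0.0006 -0.    ] F [-0.6  1.   4.3] w 55.6
total tool shift cm [ 0.111  0.014 -0.54 ] rotvec tool [-0.0001  0.0006  0.002 ] n 1
[ 0.11  0.01 -0.54] 0.002
joints [ 0.15  0.29 -0.33 -0.   -0.95  1.67]
```

View pics/w15.png

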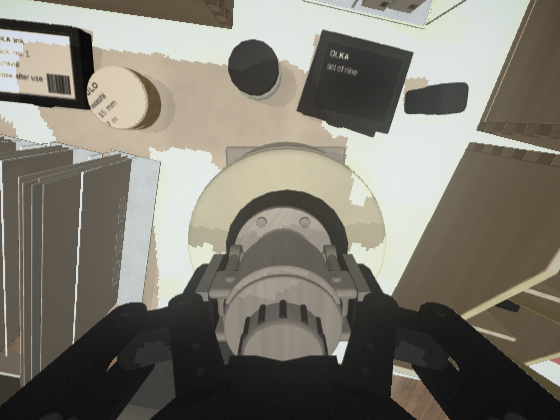

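Request:
{"method": "move_arm", "body": {"deltas": "0 0 0 0 0 0;0 0 0 0 0 0;0 0 0 0 0 0;0 0 0 0 0 0", "grip": 4.8}}

```text
clock: 20.6
position: [520.9, -84.1, 159.8]
ee_rot: [0.992, 0.125, -0.0, 0.0]
contact_force: [-0.5, -0.6, 5.2]
gripper_width: 54.1
```

Held firmly on the stops. Open, raise straight up, and check.

Request:
{"method": "move_arm", "body": {"deltas": "0 0 0 0 0 0;0 0 0 0 0 0;0 0 0 0 0 0", "grip": 7.8}}

```text
clock: 20.98
position: [520.9, -84.1, 159.1]
ee_rot: [0.992, 0.125, -0.0, -0.0]
contact_force: [0.4, 0.5, -0.2]
gripper_width: 77.9
```

Request:
{"method": "move_arm", "body": {"deltas": "0 0 -1 0 0 0;0 0 -3 0 0 0;0 0 -5 0 0 0;0 0 -5 0 0 0;-4 0 -2 0 0 0;-4 0 0 0 0 0;0 0 0 0 0 0;0 0 0 0 0 0;0 0 0 0 0 0"}}

```text
clock: 22.1
position: [444.4, -103.7, 319.4]
ee_rot: [0.992, 0.125, -0.0, 0.0]
contact_force: [0.4, 0.3, -1.5]
gripper_width: 78.1
```

```bash
python3 w.py w16; python3 - <<'E'
import numpy as np,cv2
from h import *
P=np.load("w16.npy").reshape(-1,3);P=P[~np.isnan(P).any(1)]
q=P[np.hypot(P[:,0]-522,P[:,1]+84)<26]
h=np.histogram(q[:,2],bins=np.arange(196,236,1.5));print([(float(a),int(b)) for a,b in zip(h[1],h[0]) if b>8])
k=q[(q[:,2]>207)&(q[:,2]<214.5)];print("collar",k[:,2].mean(),cv2.minEnclosingCircle(k[:,:2].astype(np.float32)))
c=np.array([522.6,-83.4]);v=np.array([-.245,.97])
q=P[(np.hypot(*(P[:,:2]-c).T)<75)&(P[:,2]>146)&(P[:,2]<230)]
s=(q[:,:2]-c)@v
for z in range(146,206,8):
    m=(q[:,2]>=z)&(q[:,2]<z+8)
    if m.any():print(z,m.sum(),s[m].min().round(1),s[m].max().round(1))
im=cv2.imread("pics/w16.png")
sc=eyes.get_image("scene");save(sc,"scene1");tp=eyes.get_image("top");save(tp,"top1")
a=cv2.resize(sc["pixels"][190:310,290:410],(600,600),interpolation=cv2.INTER_CUBIC);cv2.imwrite("pics/scene1z.png",a)
s=telemetry.read_state();print(s["clock"],s["contact_force"].round(1))
E
```

```text
[ 444.4 -103.7  319.4] 22.1
[(196.0, 15), (202.0, 73), (203.5, 149), (205.0, 45), (208.0, 272), (209.5, 901), (211.0, 140), (220.0, 61), (221.5, 535), (223.0, 537), (224.5, 17)]
collar 210.09781652501638 ((522.8167114257812, -83.07445526123047), 22.025907516479492)
146 2 -6.5 6.9
154 4 -27.4 27.9
186 81 -27.8 28.4
194 156 -28.1 29.2
202 921 -27.9 28.4
22.25 [-0.1  0.3 -0.7]
```

View pics/w16.png

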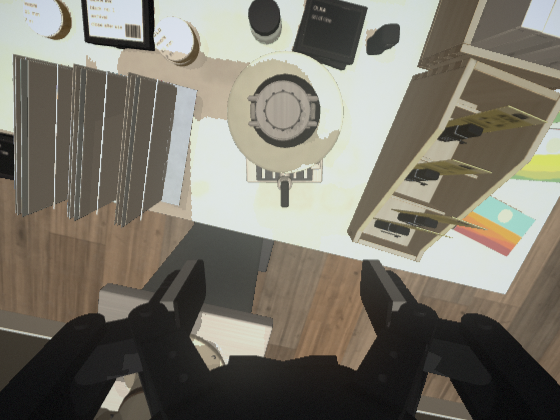

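View pics/scene1z.png

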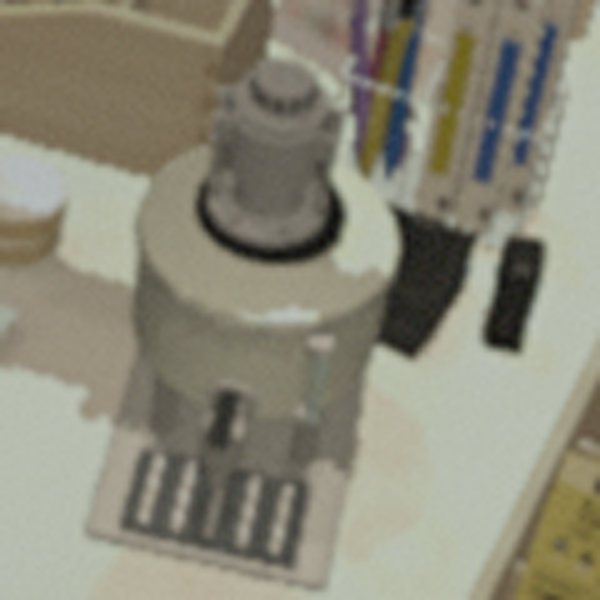

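```bash
python3 -c "
from h import *
print(arm.job_done())"
```

```text
the job is handed in; nothing more can be done
None
```

The filling port is closed and the job was handed in at about 22 s of the 64 s allowed. Both cam arms are fully down and the plug is drawn down on its gasket.

- **Plug:** I gripped it by the knob and lined it up with the coupler using the wrist camera. It went straight into the mouth in small steps, with no more than about 2 N on the wrist. Once released, the collar top measured 212.7 mm, against about 213.3 mm expected for a seated plug.
- **Cam arms:** The open gripper pushed both arms down together to about 45 degrees below level, with 6.5 N or less. Closing the gripper then pressed them onto their stops. They looked even in every picture on the way down.
- **Last checks:**
  - The collar top measured 210.1 mm, a drop of 2.6 mm where about 2 mm was expected; depth noise could account for the difference.
  - The arms' outer faces measured about ±28 mm from the coupler's axis, as specified.
  - The coupler's centre moved by less than 0.5 mm.
  - Things near the dispenser looked undisturbed in the pictures; I did not re-measure their positions or look again at the ones farther away.
  - The gripper was clear of everything.
- **One odd reading:** the gripper width read low at full grip: 25 mm on the 28 mm knob and 54 mm over the 56 mm arms. I took this as give in the pads.

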